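# Find the key that opens the stage lock box

## Robot

A 6-joint arm with a two-finger parallel gripper is mounted at the origin on the work surface. World frame = base frame: x ahead of the robot, y to its left, z up, the work surface at z = 0. Lengths are in m, angles in rad, forces in N, time in s.
With the tool pointing down it reaches from about 0.225 to 0.875 m from the base axis. Payload 3.4 kg.
Tool frame: the origin (TCP) lies between the finger pads; the fingertips stand 11 mm ahead of it and the grasp point (between the pads) lies 8 mm behind it (tips_ahead is the distance from the TCP to the fingertips, in m); z points along the fingers, x is the direction in which the jaws open and shut, and the axes are right-handed (so a half turn about z gives the same grasp; the last joint's range is limited). The gripper opens to 85 mm and grips with 20 to 120 N. Pads are 22 mm wide; open, the fingers measure 114 mm over their backs; the gripper's body (76 mm by 85 mm) begins 54 mm behind the grasp point. The pads swing forward as they close: fully open they stand 13 mm farther back than shut.
Start: joints at [-1.414, 0.276, 1.505, -0, 1.361, -0.121], TCP at [0.158, -0.553, 0.242] pointing down, gripper open.
Joint ranges: [-2.89, 2.89], [-0.75, 2.08], [0.22, 2.7], [-1.18, 4.32], [0.11, 2.71], [-2.7, 2.7]. Speed limits (rad/s): [2.57, 2.57, 3.14, 3.14, 3.14, 3.14].

## Interface

Orientations are given as a unit quaternion [w, x, y, z].
In Python, from rig import get_state, get_image, sign_off, masks_of, tips_ahead gives the robot as it stands.
- The arm moves only by the tool play_rows, never from a script. Its argument "series" is a list of rows, each an object of numbers: "fingers": the closure, from -1 (fully open) to 1 (shut); "dx", "dy", "dz": the shift along the world's x, y, z in mm; "turn": the turn about the world's z in rad. A call has 1 to 20 rows; each row shifts and turns the pose as measured when the row begins; what a row does not reach is not made up. A row lasts 1/12 s, in which the tool goes at most 41.7 mm and 7.16 degrees, less where a joint would pass 70% of its speed; a pose out of reach is approached as far as the arm can. A call with a gripper value outside its range is refused whole. The fingers move at their own pace and stop on an object; "squeeze" is the grip in N (left out, the last holds). Time passes only in rows, so rows that do not move let the fingers close. It gives the time, the measured TCP pose, the force and the opening at its end, in the units of the state.
- get_state(): the state, without advancing time (a new reading comes with each control period).
- get_image(name): name is "scene" or "top" or "wrist"; returns a dict with "pixels" (400x640x3 uint8, red, green, blue), "vfov" (degrees; the focal length in pixels is half the picture's height over the tangent of half this angle, whatever the lens; pixels are square), "cx", "cy" (the principal point, pixels), "rvec" (rotation vector, rad) and "tvec" (3), from world to camera coordinates, as OpenCV has them; the wrist camera has in their place "hand_eye" (4x4, takes a point from camera to tool coordinates, whose origin is the TCP and whose axes are the tool frame's). Camera axes: x right, y down, z forward; pixel columns grow to the right and rows downward; lengths in m; the calibration is good to about 2 mm. The wrist camera is an equidistant fisheye: a pixel r from the principal point sees the ray r / f radians off the axis. A picture is of the moment at which its call begins: read the wrist's pose just before it. There is no depth.
- sign_off(): hands the job in, once; it reports no verdict.
Trained networks look in a picture, given as the dict that the camera call returned (one of the last four; its "shot" number tells which), for a name from the list of things; names that differ only in an ending like _2 or _b are one class to them, and where a whole thing is asked for, a point or a joint stands for the part that bears it (a point fixed in the world has none). Each returns a list of dicts, best first, with "p" (0 to 1); they miss things now and then, are a little off and sometimes report something else, mostly with a low value. They report only what shows in the picture. A call takes as long as a camera call. They do not tell look-alikes from the thing itself.
- masks_of(picture, label): "region" (400x640 bool, what is visible of it) and "xy" ([column, row] in pixels, amid what is visible of it).
The state is a dict: "clock": time; "qpos": joint angles; "qd": joint speeds; "effort": joint torques, N m; "position": TCP position; "ee_rot": TCP orientation; "contact_force": force on the tool from outside, world axes, zero at the start; "moment": the same for the moment, N m; "width": finger opening in m.
Only numpy, scipy, OpenCV 4.12 (cv2) and the standard library are available. Lean on these libraries where they do the work, as an engineer would, in place of code of your own. Each camera call takes 0.05 s, during which the arm holds its last target. There are 200 camera calls.

## Task

One of the three keys in the wooden block opens the steel lock box: push a key fully home in the lock and try to turn it clockwise, and if it stops early take it out, put it back in the block or lay it down on the bench, and try another. Turn the right key clockwise to its stop, slide the hatch fully open away from the robot, and leave that key in the lock, turned, with everything let go. Leave the paint pot, the coffee cup and the phone alone.

Things in the scene. Friction and masses are not known exactly. Their poses are not given: they have to be found in the camera images.
- key_a: one of three look-alike steel keys (165 g), upright in the block at the start. Origin: centre of the underside of its round collar, z up along the key. Collar 28 mm wide, z 0 to 6; round stem 11 mm to z 20; flat bow to grip z 20 to 50 mm, 36 mm along x, 10 mm thick along y. Below: blade 28 mm (x) by 4 mm (y), 45 mm long; only its edge notches differ. A half turn about z changes nothing
- key_b: another steel key, same as key_a in sizes, origin and axes but for the notches of its blade
- key_c: another steel key, same as key_a in sizes, origin and axes but for the notches of its blade
- key_block: fixed wooden block 90 mm (x) by 235 mm (y) by 55 mm high, origin at the centre of its underside. Three slots in its top, at y = -78, 0 and +78 mm, each 34 mm (x) by 11 mm (y) and 49 mm deep, hold a key each; a key's collar rests on the block's top
- lockbox: fixed dark steel box 180 mm (x) by 250 mm (y), 75 mm high, origin at the centre of its underside. The lock is in its top at x = 0, y = -75 mm; the hatch covers the part from y = -23 to +123 mm and slides along the box's +x
- lock_face (a point): centre of the face of the 44 mm brass lock plug, 75 mm above the bench; axes as the box's, not turning. The keyhole at first lies along the box's x: 31.5 by 7.5 mm, 3 mm chamfer. Each key goes straight down until its collar underside is at this point. A wrong key stops hard on a ward after about 0.35 rad (20 deg); the right one turns on with under 0.15 N m
- plug (a joint): turn of the lock plug, rad: 0 locked, grows clockwise seen from above, to a stop at 1.1 (63 deg). It stays where it is left. It follows the key with up to about 0.13 rad of play. Through a hidden bolt it holds the hatch until about 0.97
- hatch (a joint): how far the hatch is slid open, m: 0 shut, 0.065 fully open at its stop; moves along the box's +x, friction about 2 N, stays where it is left. Held shut by the lock while the lock is locked
- hatch_grip (a point): point to grip on the hatch's black upright handle bar, 11 mm below the bar's top; moves with the hatch, axes as the box's. The bar is 12 mm thick (x), 60 mm long (y) and stands 34 mm above the plate of the hatch, whose top is 76 mm above the bench
- paint_pot: loose black plastic paint pot, 86 mm across the rim, 100 mm high, origin at the centre of its foot; leave alone
- coffee_cup: loose pale paper cup, 80 mm across the rim, 95 mm high, origin at the centre of its foot; leave alone
- phone: loose black phone, 150 by 75 by 9 mm, lying flat, origin at the centre of its underside; leave alone
There are look-alikes about, which are no part of the job. What is shaped like the key_b but blue is not meant.

How it is judged:
By the outcome, as a careful person would: the job done as asked, in the order asked, and still so for the second after the job is handed in, with the robot touching nothing.
It also fails if it takes over 72 s, if anything falls off the work surface, if the arm or the gripper's body presses on something with over 40 N, if the wrist force passes 120 N, or if a joint passes its speed limit or range.

## Working session

There is one attempt and no reset: what is moved stays moved. The work goes in short steps, Python scripts to look and compute and a tool call to move; the robot and the scene stay as the last step left them, time stands still between calls to the robot, and variables do not carry over. Pictures are saved under pics/ and viewed, about 8 in all and at most 12, crops included, and the job is handed in when it is done.

Besides the shell and the picture viewer there is one more tool, called as name([rows], argument=value, ...), one row to a line, values as JSON. play_rows: Moves the arm, as the interface text tells. Its arguments: {"type":"object","properties":{"series":{"type":"array"},"squeeze":{"type":"number"}},"required":["series"]}

```bash
mkdir -p pics; ls; cat > h.py <<'E'
import numpy as np,cv2
from rig import *
def K(p):
    f=200/np.tan(np.radians(p['vfov'])/2); return np.array([[f,0,p['cx']],[0,f,p['cy']],[0,0,1.]])
def ray(p,uv,z):
    R,_=cv2.Rodrigues(np.array(p['rvec'],float)); t=np.array(p['tvec'],float).ravel()
    d=R.T@np.linalg.inv(K(p))@np.array([uv[0],uv[1],1.]); c=-R.T@t
    return c+d*(z-c[2])/d[2]
def proj(p,X):
    q,_=cv2.projectPoints(np.array(X,float).reshape(-1,1,3),np.array(p['rvec'],float),np.array(p['tvec'],float),K(p),None); return q.reshape(-1,2)
def save(n,im): cv2.imwrite('pics/'+n+'.png',cv2.cvtColor(np.ascontiguousarray(im),cv2.COLOR_RGB2BGR))
E
python3 - <<'E'
from h import *
s=get_state();print({k:np.round(v,3) for k,v in s.items()})
a=get_image('scene');b=get_image('top')
save('scene',a['pixels']);save('top',b['pixels'])
for n,p in(('scene',a),('top',b)):
  R,_=cv2.Rodrigues(np.array(p['rvec'],float));print(n,p['vfov'],'cam',-R.T@np.array(p['tvec']).ravel())
  for l in('key_a','key_block','lockbox','hatch_grip','paint_pot','coffee_cup','phone'):
    for m in masks_of(p,l)[:5]: print(n,l,round(m['p'],2),np.round(m['xy']),m['region'].sum())
E
```

```text
pics
{'clock': np.float64(0.0), 'qpos': array([-1.414,  0.277,  1.506, -0.   ,  1.361, -0.121]), 'qd': array([ 0.001,  0.   ,  0.002, -0.001, -0.   , -0.   ]), 'effort': array([ 0.0000e+00, -4.1678e+01, -2.4581e+01,  0.0000e+00,  1.1000e-02,
        0.0000e+00]), 'position': array([ 0.158, -0.552,  0.241]), 'ee_rot': array([-0.001,  0.798, -0.602, -0.001]), 'contact_force': array([0.955, 0.112, 0.01 ]), 'moment': array([ 0.017, -0.038, -0.045]), 'width': np.float64(0.085)}
scene 52.81398345580404 cam [1.43182047 0.05446416 0.63352175]
scene key_a 0.7 [370. 175.] 124
scene key_a 0.65 [429. 178.] 133
scene key_a 0.58 [397. 177.] 136
scene key_a 0.57 [394. 203.] 308
scene key_block 0.8 [407. 190.] 2788
scene key_block 0.54 [220. 165.] 132
scene lockbox 0.98 [249. 179.] 5786
scene hatch_grip 0.68 [265. 165.] 2033
scene paint_pot 0.8 [319. 238.] 1937
scene coffee_cup 0.93 [398. 245.] 1766
scene coffee_cup 0.15 [248. 179.] 5943
scene phone 0.93 [225. 253.] 1616
top 53.18964007271127 cam [0.5983076  0.00598583 0.85081062]
top key_a 0.79 [255. 252.] 209
top key_a 0.64 [232. 188.] 206
top key_a 0.6 [215. 247.] 197
top key_a 0.46 [398. 263.] 7099
top key_block 0.56 [223. 244.] 4672
top lockbox 0.94 [424. 257.] 12405
top hatch_grip 0.69 [396. 262.] 7178
top hatch_grip 0.52 [256. 247.] 216
top paint_pot 0.65 [318. 120.] 1648
top coffee_cup 0.67 [414. 133.] 2440
top coffee_cup 0.66 [231. 117.] 1630
top phone 0.89 [414. 134.] 2612
top phone 0.27 [256. 250.] 217
```

View pics/top.png

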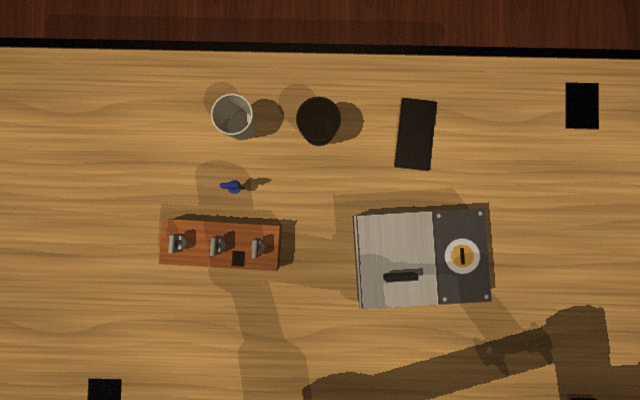

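View pics/scene.png

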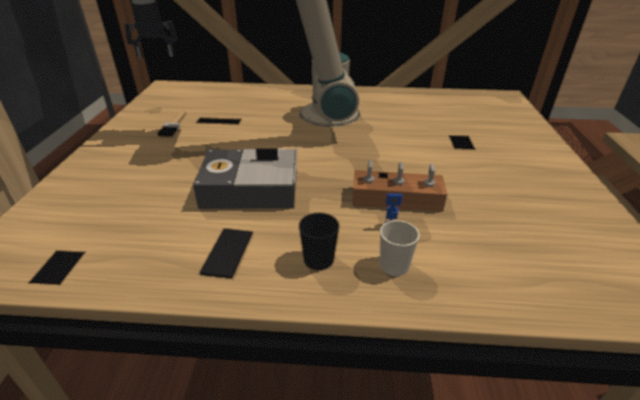

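Top view: keys at (178,242), (218,245) and (257,248) in the wooden block. The look-alike is the blue key at (232,187), which is excluded. The lock is at (462,257) and the handle at (403,275). Next is one close crop of block and box.

```bash
python3 - <<'E'
from h import *
b=get_image('top');im=b['pixels']
c1=cv2.resize(im[195:285,150:310],None,fx=5,fy=5,interpolation=cv2.INTER_CUBIC)
c2=cv2.resize(im[195:315,345:505],None,fx=5,fy=5,interpolation=cv2.INTER_CUBIC)
save('crop',cv2.resize(np.vstack([c1,c2]),None,fx=.57,fy=.57))
save('c1',c1);save('c2',c2)
for uv in((178,242),(218,245),(257,248)):print('key',ray(b,uv,.1))
print('lock',ray(b,(462,257),.075),'handle',ray(b,(403,275),.11))
for uv in((438,216),(480,213),(486,297),(444,299)):print('screw',ray(b,uv,.076))
E
```

```text
key [0.54496122 0.27148426 0.1       ]
key [0.54107241 0.19610724 0.1       ]
key [0.53714713 0.12273418 0.1       ]
lock [ 0.52690089 -0.26970134  0.075     ] handle [ 0.49461865 -0.14919577  0.11      ]
screw [ 0.60492254 -0.22226984  0.076     ]
screw [ 0.61254689 -0.3032872   0.076     ]
screw [ 0.45159694 -0.3160283   0.076     ]
screw [ 0.4458822  -0.23561426  0.076     ]
```

View pics/c1.png

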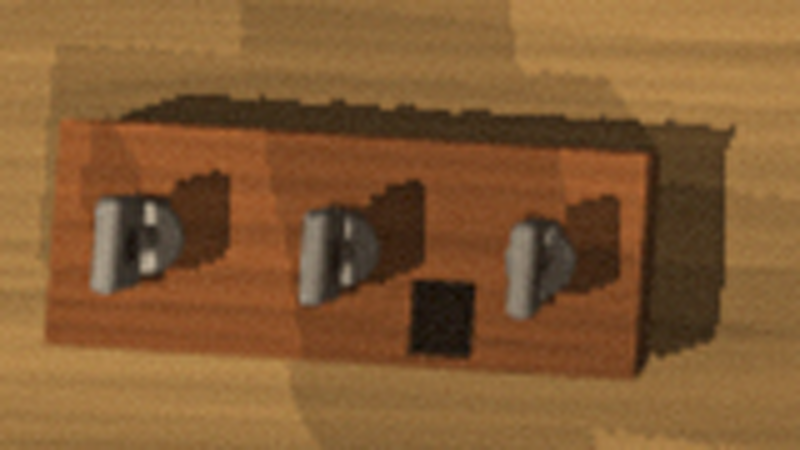

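View pics/c2.png

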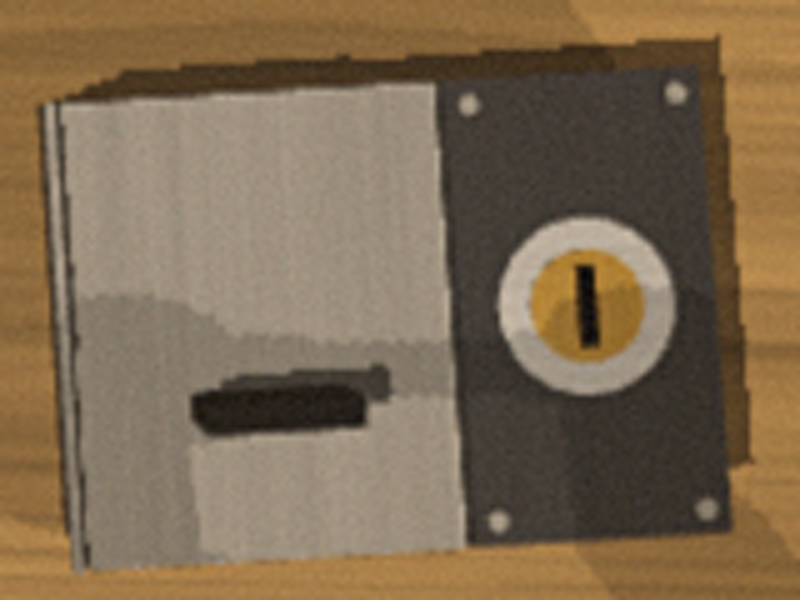

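Crop 1 shows three steel keys in the block, with bow-top strips at about (108,245), (313,258) and (520,270). Crop 2 shows the lock plug at (587,305), keyhole along box x, and the handle at (280,410).

```bash
python3 - <<'E'
from h import *
b=get_image('top')
f1=lambda u,v:(150+u/5-.4,195+v/5-.4)
f2=lambda u,v:(345+u/5-.4,195+v/5-.4)
C=[ray(b,f1(*c),.055)[:2] for c in((60,120),(655,152),(637,378),(45,342))]
print(np.round(C,4),np.linalg.norm(C[0]-C[1]),np.linalg.norm(C[1]-C[2]),'ctr',np.mean(C,0))
d=(C[0]-C[1])+(C[3]-C[2]);yaw=np.arctan2(-d[0],d[1]);print('yaw',yaw)
R=np.array([[np.cos(yaw),-np.sin(yaw)],[np.sin(yaw),np.cos(yaw)]])
for y in(.078,0,-.078):print('slot',np.mean(C,0)+R@[0,y])
for c in((108,245),(313,257),(520,270)):print('bowtop',ray(b,f1(*c),.105))
S=[ray(b,f2(*c),.0755)[:2] for c in((469,105),(676,93),(707,509),(499,521))]
d=(S[0]-S[3])+(S[1]-S[2]);print('boxyaw',np.arctan2(d[1],d[0]),'screwctr',np.mean(S,0))
L=ray(b,f2(587,306),.075);print('lock',L)
print('slot ends',ray(b,f2(585,265),.075),ray(b,f2(590,347),.075))
# handle top corners
for c in((192,393),(358,386),(366,425),(208,436)):print('bar',ray(b,f2(*c),.11))
E
```

```text
[[0.5875 0.3218]
 [0.5802 0.084 ]
 [0.4906 0.0888]
 [0.4993 0.3245]] 0.2379205850614775 0.08973829482520321 ctr [0.5393874  0.20479968]
yaw -0.03401826201532445
slot [0.54204031 0.28275455]
slot [0.5393874  0.20479968]
slot [0.53673449 0.12684481]
bowtop [0.54205197 0.28231691 0.105     ]
bowtop [0.53934872 0.20560449 0.105     ]
bowtop [0.53629602 0.12826057 0.105     ]
boxyaw 0.08279435700982898 screwctr [ 0.52917694 -0.26976143]
lock [ 0.52920692 -0.26967965  0.075     ]
slot ends [ 0.54496054 -0.26876059  0.075     ] [ 0.51348576 -0.27098213  0.075     ]
bar [ 0.49705538 -0.11236096  0.11      ]
bar [ 0.50104255 -0.17337968  0.11      ]
bar [ 0.48684018 -0.17651233  0.11      ]
bar [ 0.48145713 -0.11850438  0.11      ]
```

play_rows([
  {"dx":19,"dy":34,"dz":0,"turn":-0.016,"fingers":0},
  {"dx":19,"dy":34,"turn":-0.016,"fingers":0},
  {"dx":19,"dy":34,"turn":-0.016,"fingers":0},
  {"dx":19,"dy":34,"turn":-0.016,"fingers":0},
  {"dx":19,"dy":34,"turn":-0.016,"fingers":0},
  {"dx":19,"dy":34,"turn":-0.016,"fingers":0},
  {"dx":19,"dy":34,"turn":-0.016,"fingers":0},
  {"dx":19,"dy":34,"turn":-0.016,"fingers":0},
  {"dx":19,"dy":34,"turn":-0.016,"fingers":0},
  {"dx":19,"dy":34,"turn":-0.016,"fingers":0},
  {"dx":19,"dy":34,"turn":-0.016,"fingers":0},
  {"dx":19,"dy":34,"turn":-0.016,"fingers":0},
  {"dx":19,"dy":34,"turn":-0.016,"fingers":0},
  {"dx":19,"dy":34,"turn":-0.016,"fingers":0},
  {"dx":19,"dy":34,"turn":-0.016,"fingers":0},
  {"dx":19,"dy":34,"turn":-0.016,"fingers":0},
  {"dx":19,"dy":34,"turn":-0.016,"fingers":0},
  {"dx":19,"dy":34,"turn":-0.016,"fingers":0},
], squeeze=60)

```text
invalid input at $.series[1]: expected keys fingers, dx, dy, dz, turn
```

play_rows([
  {"dx":19,"dy":34,"dz":0,"turn":-0.016,"fingers":0},
  {"dx":19,"dy":34,"dz":0,"turn":-0.016,"fingers":0},
  {"dx":19,"dy":34,"dz":0,"turn":-0.016,"fingers":0},
  {"dx":19,"dy":34,"dz":0,"turn":-0.016,"fingers":0},
  {"dx":19,"dy":34,"dz":0,"turn":-0.016,"fingers":0},
  {"dx":19,"dy":34,"dz":0,"turn":-0.016,"fingers":0},
  {"dx":19,"dy":34,"dz":0,"turn":-0.016,"fingers":0},
  {"dx":19,"dy":34,"dz":0,"turn":-0.016,"fingers":0},
  {"dx":19,"dy":34,"dz":0,"turn":-0.016,"fingers":0},
  {"dx":19,"dy":34,"dz":0,"turn":-0.016,"fingers":0},
  {"dx":19,"dy":34,"dz":0,"turn":-0.016,"fingers":0},
  {"dx":19,"dy":34,"dz":0,"turn":-0.016,"fingers":0},
  {"dx":19,"dy":34,"dz":0,"turn":-0.016,"fingers":0},
  {"dx":19,"dy":34,"dz":0,"turn":-0.016,"fingers":0},
  {"dx":19,"dy":34,"dz":0,"turn":-0.016,"fingers":0},
  {"dx":19,"dy":34,"dz":0,"turn":-0.016,"fingers":0},
  {"dx":19,"dy":34,"dz":0,"turn":-0.016,"fingers":0},
  {"dx":19,"dy":34,"dz":0,"turn":-0.016,"fingers":0},
], squeeze=60)

```text
clock: 2.4
position: [0.5052, 0.0807, 0.2449]
ee_rot: [-0.001, -0.693, 0.721, -0.007]
contact_force: [0.9, -1.2, 0.3]
width: 0.0428
```

play_rows([
  {"dx":24,"dy":36,"dz":-30,"turn":0,"fingers":0},
  {"dx":7,"dy":11,"dz":-30,"turn":0.005,"fingers":0},
  {"dx":0,"dy":0,"dz":0,"turn":0,"fingers":0},
])

```text
clock: 2.65
position: [0.5367, 0.1289, 0.1922]
ee_rot: [0.004, -0.697, 0.717, -0.009]
contact_force: [-0.4, 0.7, -1.7]
width: 0.0425
```

```bash
python3 - <<'E'
from h import *
s=get_state();print({k:np.round(s[k],4) for k in('position','ee_rot','qpos')})
w=get_image('wrist');print(w['vfov'],w['cx'],w['cy'],np.round(w['hand_eye'],4).tolist())
save('w1',w['pixels'])
E
```

```text
{'position': array([0.5367, 0.1289, 0.1922]), 'ee_rot': array([ 0.004 , -0.6974,  0.7166, -0.0094]), 'qpos': array([ 0.1161,  0.266 ,  1.6482, -0.0107,  1.2096,  1.7178])}
65.70646984690485 321.6738530029641 201.60936700381404 [[1.0, 0.0008, 0.0003, -0.0012], [-0.0009, 0.9652, 0.2613, -0.0667], [-0.0, -0.2613, 0.9652, -0.1313], [0.0, 0.0, 0.0, 1.0]]
```

View pics/w1.png

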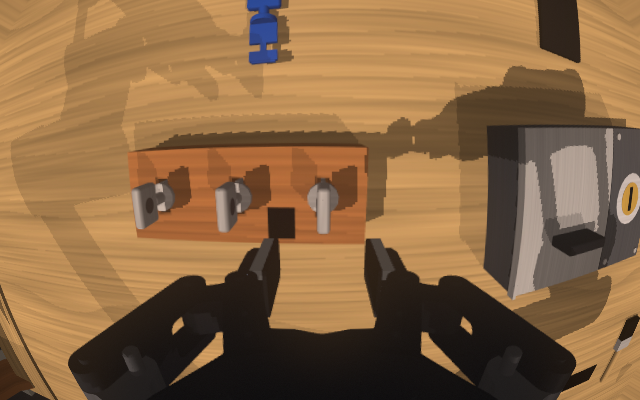

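Wrist view: the target key's bow is at about (323,208), roughly midway between the fingertips (265 and 378 columns). I'll check it numerically by projecting the predicted key outline.

```bash
cat >> h.py <<'E'
from scipy.spatial.transform import Rotation as Ro
def wproj(w,s,X):
    q=s['ee_rot'];R=Ro.from_quat([q[1],q[2],q[3],q[0]]).as_matrix()
    H=np.array(w['hand_eye']);T=(np.atleast_2d(X)-s['position'])@R
    c=(T-H[:3,3])@H[:3,:3]
    f=200/np.tan(np.radians(w['vfov'])/2);n=np.linalg.norm(c[:,:2],axis=1);th=np.arctan2(n,c[:,2])
    return np.array([w['cx'],w['cy']])+c[:,:2]/n[:,None]*(f*th)[:,None]
def bx(o,yaw,xs,ys,z):
    P=np.array([[x,y] for x,y in((xs,ys),(xs,-ys),(-xs,-ys),(-xs,ys))]);c,s=np.cos(yaw),np.sin(yaw)
    return np.c_[P@np.array([[c,s],[-s,c]])+o[:2],np.full(4,z)]
E
python3 - <<'E'
from h import *
s=get_state();w=get_image('wrist');im=w['pixels'].copy()
big=cv2.resize(im,None,fx=4,fy=4,interpolation=cv2.INTER_CUBIC)
def dr(P,col): cv2.polylines(big,[np.int32(wproj(w,s,P)*4+2)],True,col,1)
for o in((.5420,.2827),(.5394,.2048),(.5365,.128)):
    dr(bx(o,-.034,.018,.005,.105),(0,255,0));dr(bx(o,-.034,.014,.014,.061),(255,255,0))
dr(bx((.5394,.2048),-.034,.045,.1175,.055),(0,255,255))
dr(bx((.5292,-.2697),.083,.01575,.00375,.075),(255,0,0))
save('w2',np.vstack([cv2.resize(big[540:1000,480:1520],(800,354)),big[660:900,1840:2560][:,-720:].copy() if 0 else cv2.copyMakeBorder(big[660:900,1840:2560],0,0,0,80,0)]))
E
```

```text
(no output)
```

View pics/w2.png

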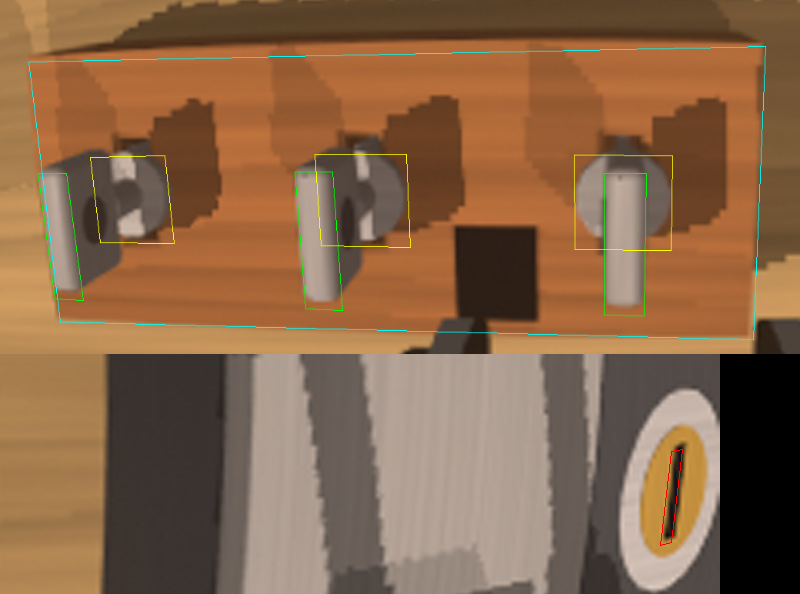

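play_rows([
  {"dx":0,"dy":0,"dz":-50,"turn":0,"fingers":0},
  {"dx":0,"dy":0,"dz":0,"turn":0,"fingers":0},
])

```text
clock: 2.92
position: [0.5383, 0.1251, 0.1579]
ee_rot: [0.007, -0.696, 0.717, -0.013]
contact_force: [-1.9, -0.4, -2.2]
width: 0.0426
```

```bash
cat >> h.py <<'E'
def rep():
    s=get_state();q=s['ee_rot'];R=Ro.from_quat([q[1],q[2],q[3],q[0]]).as_matrix()
    print('t',round(s['clock'],2),'pos',np.round(s['position']*1000 if not isinstance(s['position'],list) else np.array(s['position'])*1000,1),'jaw',round(np.arctan2(R[1,0],R[0,0]),3),'toolz',np.round(R[:,2],3),'F',np.round(s['contact_force'],1),'M',np.round(s['moment'],2),'w',round(s['width']*1000,1),'q',np.round(s['qpos'],3))
E
python3 -c "from h import *;rep()"
```

```text
t 2.92 pos [538.3 125.1 157.9] jaw -1.601 toolz [ 0.029 -0.01  -1.   ] F [-1.9 -0.4 -2.2] M [-0.03  0.13  0.  ] w 42.6 q [ 0.111  0.291  1.705 -0.014  1.118  1.717]
```

play_rows([
  {"dx":0,"dy":1,"dz":-15,"turn":0,"fingers":0},
  {"dx":0,"dy":1,"dz":-15,"turn":0,"fingers":0},
  {"dx":0,"dy":0,"dz":0,"turn":0,"fingers":0},
  {"dx":0,"dy":0,"dz":0,"turn":0,"fingers":0},
])

```text
clock: 3.25
position: [0.5419, 0.1223, 0.1374]
ee_rot: [0.011, -0.694, 0.719, -0.018]
contact_force: [-0.5, 0.2, -0.4]
width: 0.0423
```

```bash
python3 -c "from h import *;rep()"
```

```text
t 3.25 pos [541.9 122.3 137.4] jaw -1.607 toolz [ 0.041 -0.011 -0.999] F [-0.5  0.2 -0.4] M [-0.03  0.   -0.02] w 42.3 q [ 0.106  0.308  1.738 -0.017  1.056  1.721]
```

play_rows([
  {"dx":0,"dy":0,"dz":0,"turn":0,"fingers":0},
  {"dx":0,"dy":0,"dz":0,"turn":0,"fingers":0},
  {"dx":0,"dy":0,"dz":0,"turn":0,"fingers":0},
])

```text
clock: 3.5
position: [0.545, 0.1207, 0.1439]
ee_rot: [0.015, -0.693, 0.72, -0.021]
contact_force: [-0.5, -0.9, 0.0]
width: 0.043
```

```bash
python3 -c "from h import *;rep()"
```

```text
t 3.5 pos [545.  120.7 143.9] jaw -1.609 toolz [ 0.051 -0.01  -0.999] F [-0.5 -0.9  0. ] M [0.06 0.02 0.01] w 43.0 q [ 0.103  0.301  1.73  -0.018  1.061  1.721]
```

play_rows([
  {"dx":0,"dy":0,"dz":0,"turn":0,"fingers":0},
  {"dx":0,"dy":0,"dz":0,"turn":0,"fingers":0},
  {"dx":0,"dy":0,"dz":0,"turn":0,"fingers":0},
  {"dx":0,"dy":0,"dz":0,"turn":0,"fingers":0},
  {"dx":0,"dy":0,"dz":0,"turn":0,"fingers":0},
  {"dx":0,"dy":0,"dz":0,"turn":0,"fingers":0},
])

```text
clock: 4.0
position: [0.5464, 0.1208, 0.1469]
ee_rot: [0.017, -0.693, 0.72, -0.023]
contact_force: [-0.3, 0.3, -0.4]
width: 0.0425
```

```bash
python3 -c "from h import *;rep()"
```

```text
t 4.0 pos [546.4 120.8 146.9] jaw -1.609 toolz [ 0.056 -0.01  -0.998] F [-0.3  0.3 -0.4] M [0.01 0.04 0.01] w 42.5 q [ 0.103  0.298  1.727 -0.018  1.063  1.721]
```

play_rows([
  {"dx":-4,"dy":3,"dz":20,"turn":0,"fingers":0},
  {"dx":-4,"dy":3,"dz":20,"turn":0,"fingers":0},
  {"dx":0,"dy":0,"dz":20,"turn":0,"fingers":0},
])

```text
clock: 4.25
position: [0.534, 0.1264, 0.2026]
ee_rot: [0.011, -0.693, 0.72, -0.019]
contact_force: [1.0, -1.0, -0.2]
width: 0.0429
```

```bash
python3 -c "from h import *;rep()"
```

```text
t 4.25 pos [534.  126.4 202.6] jaw -1.609 toolz [ 0.041 -0.012 -0.999] F [ 1.  -1.  -0.2] M [ 0.02  0.01 -0.01] w 42.9 q [ 0.116  0.243  1.654 -0.017  1.204  1.731]
```

play_rows([
  {"dx":0,"dy":0,"dz":0,"turn":0,"fingers":0},
  {"dx":0,"dy":0,"dz":0,"turn":0,"fingers":0},
  {"dx":0,"dy":0,"dz":0,"turn":0,"fingers":0},
])

```text
clock: 4.5
position: [0.5362, 0.1271, 0.206]
ee_rot: [0.014, -0.693, 0.72, -0.021]
contact_force: [0.4, -0.1, -0.3]
width: 0.0426
```

```bash
python3 -c "from h import *;rep()"
```

```text
t 4.5 pos [536.2 127.1 206. ] jaw -1.609 toolz [ 0.049 -0.011 -0.999] F [ 0.4 -0.1 -0.3] M [-0.02  0.07 -0.03] w 42.6 q [ 0.117  0.24   1.65  -0.017  1.204  1.731]
```

play_rows([
  {"dx":0,"dy":1,"dz":-35,"turn":0,"fingers":0},
  {"dx":-1,"dy":1,"dz":-35,"turn":0,"fingers":0},
  {"dx":-2,"dy":2,"dz":-25,"turn":0,"fingers":0},
  {"dx":-1,"dy":1,"dz":-5,"turn":0,"fingers":0},
])

```text
clock: 4.83
position: [0.5327, 0.1319, 0.1027]
ee_rot: [0.016, -0.693, 0.72, -0.022]
contact_force: [-0.9, -0.7, -0.6]
width: 0.0427
```

```bash
python3 -c "from h import *;rep()"
```

```text
t 4.83 pos [532.7 131.9 102.7] jaw -1.609 toolz [ 0.054 -0.01  -0.998] F [-0.9 -0.7 -0.6] M [-0.02  0.03  0.05] w 42.7 q [ 0.127  0.33   1.808 -0.021  0.952  1.748]
```

play_rows([
  {"dx":4,"dy":-3,"dz":-18,"turn":0,"fingers":0},
  {"dx":1,"dy":-1,"dz":-2,"turn":0,"fingers":0},
  {"dx":0,"dy":0,"dz":-1,"turn":0,"fingers":0},
])

```text
clock: 5.08
position: [0.5351, 0.1277, 0.0779]
ee_rot: [0.013, -0.693, 0.72, -0.02]
contact_force: [-0.3, 0.3, 1.0]
width: 0.0432
```

```bash
python3 -c "from h import *;rep()"
```

```text
t 5.08 pos [535.1 127.7  77.9] jaw -1.609 toolz [ 0.046 -0.011 -0.999] F [-0.3  0.3  1. ] M [-0.05  0.01  0.03] w 43.2 q [ 0.118  0.363  1.83  -0.021  0.905  1.74 ]
```

play_rows([
  {"dx":2,"dy":0,"dz":4,"turn":0,"fingers":1},
  {"dx":0,"dy":0,"dz":0,"turn":0,"fingers":1},
  {"dx":0,"dy":0,"dz":-1,"turn":0,"fingers":1},
  {"dx":0,"dy":0,"dz":-1,"turn":0,"fingers":1},
  {"dx":0,"dy":0,"dz":-1,"turn":0,"fingers":1},
], squeeze=80)

```text
clock: 5.5
position: [0.5394, 0.1279, 0.0833]
ee_rot: [0.015, -0.693, 0.72, -0.022]
contact_force: [-1.5, -0.9, 3.7]
width: 0.0089
```

```bash
python3 -c "from h import *;rep()"
```

```text
t 5.5 pos [539.4 127.9  83.3] jaw -1.609 toolz [ 0.051 -0.011 -0.999] F [-1.5 -0.9  3.7] M [-0.07  0.33  0.05] w 8.9 q [ 0.118  0.36   1.818 -0.021  0.914  1.739]
```

play_rows([
  {"dx":0,"dy":0,"dz":20,"turn":0,"fingers":1},
  {"dx":0,"dy":0,"dz":35,"turn":0,"fingers":1},
  {"dx":0,"dy":0,"dz":35,"turn":0,"fingers":1},
  {"dx":0,"dy":-20,"dz":25,"turn":0.012,"fingers":1},
  {"dx":0,"dy":-38,"dz":0,"turn":0.012,"fingers":1},
  {"dx":0,"dy":-40,"dz":0,"turn":0.012,"fingers":1},
  {"dx":0,"dy":-40,"dz":0,"turn":0.012,"fingers":1},
  {"dx":0,"dy":-40,"dz":0,"turn":0.012,"fingers":1},
  {"dx":0,"dy":-40,"dz":0,"turn":0.012,"fingers":1},
  {"dx":0,"dy":-40,"dz":0,"turn":0.012,"fingers":1},
  {"dx":0,"dy":-40,"dz":0,"turn":0.012,"fingers":1},
  {"dx":0,"dy":-40,"dz":0,"turn":0.012,"fingers":1},
  {"dx":0,"dy":-30,"dz":0,"turn":0.012,"fingers":1},
  {"dx":0,"dy":-10,"dz":0,"turn":0.012,"fingers":1},
])

```text
clock: 6.67
position: [0.536, -0.2626, 0.2076]
ee_rot: [-0.02, 0.745, -0.666, 0.026]
contact_force: [-0.4, 0.3, -0.3]
width: 0.0087
```

```bash
python3 -c "from h import *;rep()"
```

```text
t 6.67 pos [ 536.  -262.6  207.6] jaw -1.46 toolz [ 0.064 -0.005 -0.998] F [-0.4  0.3 -0.3] M [ 0.04 -0.01  0.02] w 8.7 q [-0.591  0.299  1.562  0.034  1.225  0.858]
```

play_rows([
  {"dx":-4,"dy":-6,"dz":-25,"turn":-0.028,"fingers":1},
  {"dx":-1,"dy":0,"dz":-20,"turn":0,"fingers":1},
  {"dx":0,"dy":0,"dz":-1,"turn":0,"fingers":1},
])

```text
clock: 6.92
position: [0.5312, -0.2756, 0.1619]
ee_rot: [-0.019, 0.733, -0.68, 0.029]
contact_force: [-0.6, 0.3, -1.6]
width: 0.0089
```

```bash
python3 - <<'E'
from h import *
rep();s=get_state();w=get_image('wrist');t=get_image('top')
big=cv2.resize(w['pixels'],None,fx=4,fy=4,interpolation=cv2.INTER_CUBIC)
def dr(P,col): cv2.polylines(big,[np.int32(wproj(w,s,P)*4+2)],True,col,1)
dr(bx((.5292,-.2697),.083,.01575,.00375,.075),(255,0,0))
p=np.array(s['position']);dr(bx(p,.083,.014,.002,p[2]-.0283-.045),(0,255,0));dr(bx(p,.083,.018,.005,p[2]-.0283+.05),(0,255,255))
a=cv2.resize(big[480:1080,800:1760],(640,400))
b=cv2.resize(t['pixels'][200:312,420:540],None,fx=1.7,fy=1.7)
b=np.zeros((400,160,3),np.uint8);np.copyto(b,cv2.resize(t['pixels'][200:300,440:480],(160,400),interpolation=cv2.INTER_CUBIC))
save('w3',np.hstack([a,b]))
E
```

```text
t 6.92 pos [ 531.2 -275.6  161.9] jaw -1.496 toolz [ 0.069 -0.012 -0.998] F [-0.6  0.3 -1.6] M [ 0.06  0.11 -0.02] w 8.9 q [-0.612  0.332  1.633  0.033  1.113  0.869]
```

View pics/w3.png

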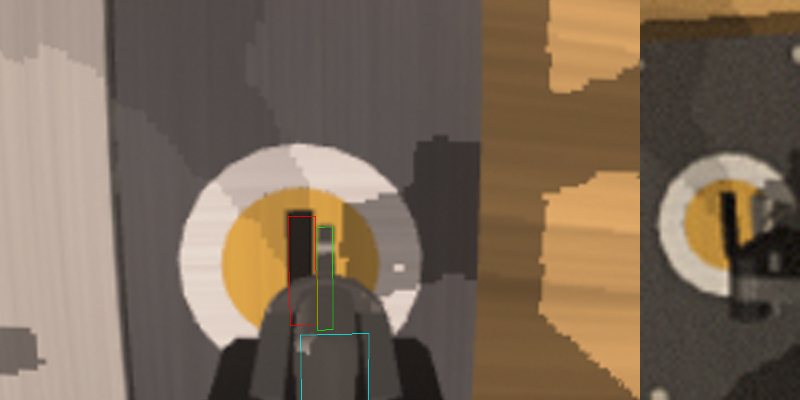

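The blade (row 226, column 325) is parallel to the keyhole (row 211, column 301) and about 6 mm off in y.

play_rows([
  {"dx":-0.5,"dy":5,"dz":-5,"turn":0.006,"fingers":1},
  {"dx":0,"dy":1,"dz":-2,"turn":0.002,"fingers":1},
  {"dx":0,"dy":0,"dz":-1,"turn":0,"fingers":1},
])

```text
clock: 7.27
position: [0.5342, -0.2687, 0.1595]
ee_rot: [-0.02, 0.737, -0.675, 0.034]
contact_force: [-0.9, -0.7, -1.5]
width: 0.0088
```

```bash
python3 -c "from h import *;rep()"
```

```text
t 7.27 pos [ 534.2 -268.7  159.5] jaw -1.484 toolz [ 0.077 -0.016 -0.997] F [-0.9 -0.7 -1.5] M [ 0.    0.01 -0.02] w 8.8 q [-0.601  0.329  1.646  0.034  1.095  0.868]
```

play_rows([
  {"dx":-4,"dy":-1,"dz":-6,"turn":0,"fingers":1},
  {"dx":-1.5,"dy":0,"dz":-8,"turn":0,"fingers":1},
  {"dx":-1,"dy":0,"dz":-10,"turn":0,"fingers":1},
])

```text
clock: 7.52
position: [0.53, -0.2695, 0.138]
ee_rot: [-0.021, 0.738, -0.674, 0.038]
contact_force: [-0.1, -0.4, -2.5]
width: 0.009
```

```bash
python3 -c "from h import *;rep()"
```

```text
t 7.52 pos [ 530.  -269.5  138. ] jaw -1.482 toolz [ 0.084 -0.021 -0.996] F [-0.1 -0.4 -2.5] M [ 0.    0.02 -0.01] w 9.0 q [-0.606  0.339  1.69   0.036  1.032  0.857]
```

play_rows([
  {"dx":-1,"dy":0,"dz":-12,"turn":0,"fingers":1},
  {"dx":-0.5,"dy":0,"dz":-12,"turn":0,"fingers":1},
  {"dx":-0.5,"dy":0,"dz":-10,"turn":0,"fingers":1},
  {"dx":-0.5,"dy":0,"dz":-5,"turn":0,"fingers":1},
])

```text
clock: 7.85
position: [0.529, -0.2699, 0.1025]
ee_rot: [-0.022, 0.738, -0.674, 0.042]
contact_force: [-18.2, 10.2, 68.9]
width: 0.009
```

```bash
python3 -c "from h import *;rep()"
```

```text
t 7.85 pos [ 529.  -269.9  102.5] jaw -1.482 toolz [ 0.091 -0.024 -0.996] F [-18.2  10.2  68.9] M [1.94 2.63 0.05] w 9.0 q [-0.609  0.37   1.744  0.041  0.939  0.849]
```

play_rows([
  {"dx":0,"dy":0,"dz":1,"turn":-0.08,"fingers":1},
  {"dx":0,"dy":0,"dz":0,"turn":-0.1,"fingers":1},
  {"dx":0,"dy":0,"dz":0,"turn":-0.1,"fingers":1},
  {"dx":0,"dy":0,"dz":0,"turn":-0.1,"fingers":1},
  {"dx":0,"dy":0,"dz":0,"turn":-0.1,"fingers":1},
])

```text
clock: 8.27
position: [0.5296, -0.2683, 0.1064]
ee_rot: [0.013, -0.549, 0.834, -0.048]
contact_force: [-0.2, 1.7, 2.6]
width: 0.0092
```

```bash
python3 -c "from h import *;rep()"
```

```text
t 8.27 pos [ 529.6 -268.3  106.4] jaw -1.98 toolz [ 0.075 -0.066 -0.995] F [-0.2  1.7  2.6] M [ 0.54 -0.04  1.75] w 9.2 q [-0.578  0.364  1.743 -0.017  0.935  1.41 ]
```

play_rows([
  {"dx":0,"dy":0,"dz":-3,"turn":0.04,"fingers":1},
  {"dx":0,"dy":0,"dz":-2,"turn":-0.08,"fingers":1},
  {"dx":0,"dy":0,"dz":-1,"turn":-0.08,"fingers":1},
])

```text
clock: 8.52
position: [0.5305, -0.2678, 0.1045]
ee_rot: [0.01, -0.502, 0.863, -0.052]
contact_force: [0.8, 2.0, 4.6]
width: 0.0087
```

```bash
python3 -c "from h import *;rep()"
```

```text
t 8.52 pos [ 530.5 -267.8  104.5] jaw -2.091 toolz [ 0.07  -0.079 -0.994] F [0.8 2.  4.6] M [ 0.69 -0.19  2.73] w 8.7 q [-0.567  0.367  1.745 -0.037  0.929  1.542]
```

play_rows([
  {"dx":0,"dy":0,"dz":-1,"turn":0.12,"fingers":1},
  {"dx":0,"dy":0,"dz":-1,"turn":0.12,"fingers":1},
  {"dx":0,"dy":0,"dz":-1,"turn":0.12,"fingers":1},
  {"dx":0,"dy":0,"dz":-1,"turn":0.12,"fingers":1},
  {"dx":0,"dy":0,"dz":-1,"turn":0.12,"fingers":1},
  {"dx":0,"dy":0,"dz":-1,"turn":0.1,"fingers":1},
])

```text
clock: 9.02
position: [0.5303, -0.2687, 0.1037]
ee_rot: [-0.027, 0.777, -0.627, 0.05]
contact_force: [-1.5, -2.1, 5.0]
width: 0.0091
```

```bash
python3 -c "from h import *;rep()"
```

```text
t 9.02 pos [ 530.3 -268.7  103.7] jaw -1.36 toolz [ 0.111 -0.021 -0.994] F [-1.5 -2.1  5. ] M [-0.45  0.31 -0.18] w 9.1 q [-0.614  0.363  1.754  0.058  0.922  0.711]
```

play_rows([
  {"dx":0,"dy":0,"dz":1,"turn":-0.11,"fingers":1},
  {"dx":0,"dy":0,"dz":8,"turn":-0.015,"fingers":1},
  {"dx":-0.5,"dy":0,"dz":20,"turn":0,"fingers":1},
  {"dx":-0.5,"dy":0,"dz":25,"turn":0,"fingers":1},
  {"dx":0,"dy":0,"dz":25,"turn":0,"fingers":1},
  {"dx":0,"dy":0,"dz":20,"turn":0,"fingers":1},
])

```text
clock: 9.52
position: [0.5249, -0.2661, 0.1985]
ee_rot: [-0.023, 0.739, -0.672, 0.044]
contact_force: [1.0, 0.3, -2.2]
width: 0.0092
```

```bash
python3 -c "from h import *;rep()"
```

```text
t 9.52 pos [ 524.9 -266.1  198.5] jaw -1.478 toolz [ 0.096 -0.026 -0.995] F [ 1.   0.3 -2.2] M [-0.06  0.11  0.04] w 9.2 q [-0.608  0.274  1.624  0.037  1.149  0.855]
```

play_rows([
  {"dx":1,"dy":30,"dz":0,"turn":-0.013,"fingers":1},
  {"dx":1,"dy":40,"dz":0,"turn":-0.013,"fingers":1},
  {"dx":1,"dy":40,"dz":0,"turn":-0.013,"fingers":1},
  {"dx":1,"dy":40,"dz":0,"turn":-0.013,"fingers":1},
  {"dx":1,"dy":40,"dz":0,"turn":-0.013,"fingers":1},
  {"dx":1,"dy":40,"dz":0,"turn":-0.013,"fingers":1},
  {"dx":1,"dy":40,"dz":0,"turn":-0.013,"fingers":1},
  {"dx":1,"dy":40,"dz":-10,"turn":-0.013,"fingers":1},
  {"dx":1,"dy":40,"dz":-15,"turn":-0.013,"fingers":1},
  {"dx":1,"dy":30,"dz":-15,"turn":-0.013,"fingers":1},
  {"dx":0,"dy":3,"dz":-1,"turn":0,"fingers":1},
  {"dx":0,"dy":0,"dz":-1,"turn":0,"fingers":1},
])

```text
clock: 10.52
position: [0.5357, 0.1257, 0.1638]
ee_rot: [0.023, -0.695, 0.716, -0.055]
contact_force: [0.3, -0.2, -0.9]
width: 0.0092
```

```bash
python3 -c "from h import *;rep()"
```

```text
t 10.52 pos [535.7 125.7 163.8] jaw -1.603 toolz [ 0.109 -0.047 -0.993] F [ 0.3 -0.2 -0.9] M [-0.02  0.05 -0.04] w 9.2 q [ 0.144  0.25   1.755 -0.073  1.036  1.779]
```

play_rows([
  {"dx":2,"dy":5,"dz":-12,"turn":0,"fingers":1},
  {"dx":0,"dy":0,"dz":-8,"turn":0,"fingers":1},
])

```text
clock: 10.68
position: [0.5384, 0.1309, 0.1446]
ee_rot: [0.024, -0.696, 0.715, -0.056]
contact_force: [0.1, 0.4, -1.8]
width: 0.009
```

```bash
python3 -c "from h import *;rep()"
```

```text
t 10.68 pos [538.4 130.9 144.6] jaw -1.6 toolz [ 0.112 -0.047 -0.993] F [ 0.1  0.4 -1.8] M [ 0.04  0.13 -0.08] w 9.0 q [ 0.154  0.273  1.777 -0.077  0.99   1.79 ]
```

play_rows([
  {"dx":-0.5,"dy":-0.5,"dz":-10,"turn":0,"fingers":1},
  {"dx":-0.5,"dy":0,"dz":-10,"turn":0,"fingers":1},
  {"dx":-0.5,"dy":0,"dz":-7,"turn":0,"fingers":1},
])

```text
clock: 10.93
position: [0.5387, 0.1278, 0.1214]
ee_rot: [0.025, -0.696, 0.715, -0.058]
contact_force: [-18.7, 4.6, 58.9]
width: 0.009
```

```bash
python3 -c "from h import *;rep()"
```

```text
t 10.93 pos [538.7 127.8 121.4] jaw -1.601 toolz [ 0.116 -0.047 -0.992] F [-18.7   4.6  58.9] M [ 0.48  2.13 -0.05] w 9.0 q [ 0.148  0.294  1.814 -0.08   0.927  1.791]
```

play_rows([
  {"dx":0,"dy":0,"dz":12,"turn":0,"fingers":1},
  {"dx":0,"dy":0,"dz":8,"turn":0,"fingers":1},
])

```text
clock: 11.1
position: [0.5372, 0.1248, 0.1415]
ee_rot: [0.024, -0.695, 0.716, -0.057]
contact_force: [0.9, 0.7, -1.6]
width: 0.0088
```

```bash
python3 - <<'E'
from h import *
rep();s=get_state();w=get_image('wrist');t=get_image('top')
big=cv2.resize(w['pixels'],None,fx=4,fy=4,interpolation=cv2.INTER_CUBIC)
def dr(P,col): cv2.polylines(big,[np.int32(wproj(w,s,P)*4+2)],True,col,1)
dr(bx((.5365,.127),-.034,.017,.0055,.055),(255,0,0))
p=np.array(s['position']);dr(bx(p,-.034,.014,.002,p[2]-.0283-.045),(0,255,0))
a=big[480:960,900:1600]
b=cv2.resize(t['pixels'][225:270,230:310],(640,360),interpolation=cv2.INTER_CUBIC)[:120,:]
save('w4',a)
E
```

```text
t 11.1 pos [537.2 124.8 141.5] jaw -1.602 toolz [ 0.113 -0.049 -0.992] F [ 0.9  0.7 -1.6] M [ 0.03  0.02 -0.03] w 8.8 q [ 0.144  0.272  1.788 -0.078  0.978  1.783]
```

View pics/w4.png

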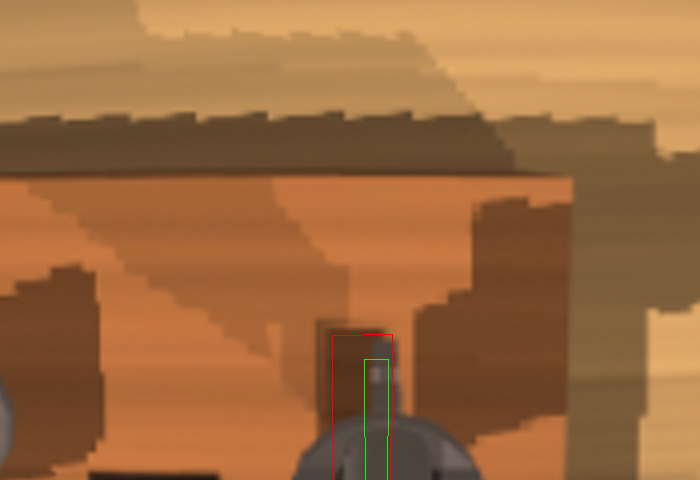

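Wrist view: the slot's left edge is at column 318 and its far end at row 325. The blade is at columns 372–398 with its far end near row 338. So shift about −2.5 mm in x and +6 mm in y.

play_rows([
  {"dx":-2.5,"dy":5.5,"dz":-7,"turn":0,"fingers":1},
  {"dx":-0.5,"dy":1,"dz":-10,"turn":0,"fingers":1},
  {"dx":-0.5,"dy":0.5,"dz":-7,"turn":0,"fingers":1},
])

```text
clock: 11.45
position: [0.5349, 0.1308, 0.1171]
ee_rot: [0.025, -0.694, 0.717, -0.058]
contact_force: [0.0, 0.6, -1.5]
width: 0.0088
```

```bash
python3 -c "from h import *;rep()"
```

```text
t 11.45 pos [534.9 130.8 117.1] jaw -1.606 toolz [ 0.117 -0.048 -0.992] F [ 0.   0.6 -1.5] M [-0.01  0.1   0.02] w 8.8 q [ 0.156  0.295  1.826 -0.084  0.914  1.807]
```

play_rows([
  {"dx":0,"dy":0,"dz":-12,"turn":0,"fingers":1},
  {"dx":0,"dy":0,"dz":-10,"turn":0,"fingers":1},
  {"dx":0,"dy":0,"dz":-6,"turn":0,"fingers":1},
])

```text
clock: 11.7
position: [0.5331, 0.1309, 0.0846]
ee_rot: [0.024, -0.694, 0.717, -0.057]
contact_force: [2.1, -0.4, -0.3]
width: 0.0086
```

```bash
python3 -c "from h import *;rep()"
```

```text
t 11.7 pos [533.1 130.9  84.6] jaw -1.605 toolz [ 0.114 -0.049 -0.992] F [ 2.1 -0.4 -0.3] M [-0.02 -0.27 -0.  ] w 8.6 q [ 0.157  0.332  1.869 -0.089  0.838  1.815]
```

play_rows([
  {"dx":0,"dy":0,"dz":-3,"turn":0,"fingers":1},
  {"dx":0,"dy":0,"dz":0,"turn":0,"fingers":0},
  {"dx":0,"dy":0,"dz":0,"turn":0,"fingers":0},
  {"dx":0,"dy":0,"dz":0,"turn":0,"fingers":0},
  {"dx":0,"dy":0,"dz":20,"turn":0,"fingers":0},
  {"dx":0,"dy":0,"dz":30,"turn":0,"fingers":0},
  {"dx":0,"dy":0,"dz":35,"turn":0,"fingers":0},
])

```text
clock: 12.28
position: [0.5278, 0.1301, 0.1621]
ee_rot: [0.017, -0.695, 0.717, -0.053]
contact_force: [0.9, -0.2, -0.3]
width: 0.0426
```

```bash
python3 -c "
from h import *;rep();t=get_image('top')
for m in masks_of(t,'key_a')[:5]: print(m['p'],m['xy'])"
```

```text
t 12.28 pos [527.8 130.1 162.1] jaw -1.604 toolz [ 0.097 -0.052 -0.994] F [ 0.9 -0.2 -0.3] M [ 0.04 -0.05  0.01] w 42.6 q [ 0.157  0.249  1.761 -0.077  1.045  1.794]
0.61 [176.2, 241.0]
0.57 [237.3, 161.8]
0.48 [216.4, 246.2]
0.42 [253.9, 247.4]
```

play_rows([
  {"dx":0,"dy":8,"dz":0,"turn":0.124,"fingers":0},
  {"dx":0,"dy":8,"dz":0,"turn":0.124,"fingers":0},
  {"dx":0,"dy":8,"dz":0,"turn":0.124,"fingers":0},
  {"dx":0,"dy":8,"dz":0,"turn":0.124,"fingers":0},
  {"dx":0,"dy":8,"dz":0,"turn":0.124,"fingers":0},
  {"dx":0,"dy":8,"dz":0,"turn":0.124,"fingers":0},
  {"dx":0,"dy":8,"dz":0,"turn":0.124,"fingers":0},
  {"dx":0,"dy":8,"dz":0,"turn":0.124,"fingers":0},
  {"dx":0,"dy":8,"dz":0,"turn":0.124,"fingers":0},
  {"dx":0,"dy":4,"dz":0,"turn":0.124,"fingers":0},
  {"dx":0,"dy":0,"dz":0,"turn":0.124,"fingers":0},
  {"dx":0,"dy":0,"dz":0,"turn":0.124,"fingers":0},
  {"dx":0,"dy":0,"dz":0,"turn":0.124,"fingers":0},
  {"dx":0,"dy":0,"dz":0,"turn":0.124,"fingers":0},
  {"dx":0,"dy":0,"dz":0,"turn":0.124,"fingers":0},
  {"dx":0,"dy":0,"dz":0,"turn":0.124,"fingers":0},
  {"dx":0,"dy":0,"dz":0,"turn":0.124,"fingers":0},
  {"dx":0,"dy":0,"dz":0,"turn":0.124,"fingers":0},
  {"dx":0,"dy":0,"dz":0,"turn":0.124,"fingers":0},
  {"dx":0,"dy":0,"dz":0,"turn":0.124,"fingers":0},
])

```text
clock: 14.05
position: [0.5263, 0.2084, 0.1496]
ee_rot: [-0.058, 0.898, 0.435, -0.011]
contact_force: [-1.1, -0.4, -0.7]
width: 0.0427
```

```bash
python3 -c "from h import *;rep()"
```

```text
t 14.05 pos [526.3 208.4 149.6] jaw 0.9 toolz [-0.071  0.094 -0.993] F [-1.1 -0.4 -0.7] M [-0.11 -0.04 -0.03] w 42.7 q [ 0.188  0.349  1.645  0.113  1.202 -0.758]
```

play_rows([
  {"dx":3,"dy":0,"dz":0,"turn":0.124,"fingers":0},
  {"dx":3,"dy":0,"dz":0,"turn":0.124,"fingers":0},
  {"dx":3,"dy":0,"dz":0,"turn":0.124,"fingers":0},
  {"dx":3,"dy":0,"dz":0,"turn":0.124,"fingers":0},
  {"dx":2,"dy":-2,"dz":0,"turn":0.124,"fingers":0},
  {"dx":0,"dy":0,"dz":-1,"turn":0.02,"fingers":0},
])

```text
clock: 14.55
position: [0.5394, 0.2054, 0.1413]
ee_rot: [-0.052, 0.713, 0.698, -0.033]
contact_force: [-0.6, 0.4, -0.1]
width: 0.0429
```

```bash
python3 - <<'E'
from h import *
rep();s=get_state();w=get_image('wrist')
big=cv2.resize(w['pixels'],None,fx=3,fy=3,interpolation=cv2.INTER_CUBIC)
def dr(P,col): cv2.polylines(big,[np.int32(wproj(w,s,P)*3+1)],True,col,1)
for o in((.5420,.2827),(.5394,.2048),(.5365,.128)):dr(bx(o,-.034,.018,.005,.105),(0,255,0))
save('w5',cv2.resize(big,None,fx=.416,fy=.416,interpolation=cv2.INTER_AREA))
E
```

```text
t 14.55 pos [539.4 205.4 141.3] jaw 1.549 toolz [-0.12   0.028 -0.992] F [-0.6  0.4 -0.1] M [ 0.03 -0.09  0.01] w 42.9 q [ 0.211  0.404  1.577  0.055  1.272 -1.358]
```

View pics/w5.png

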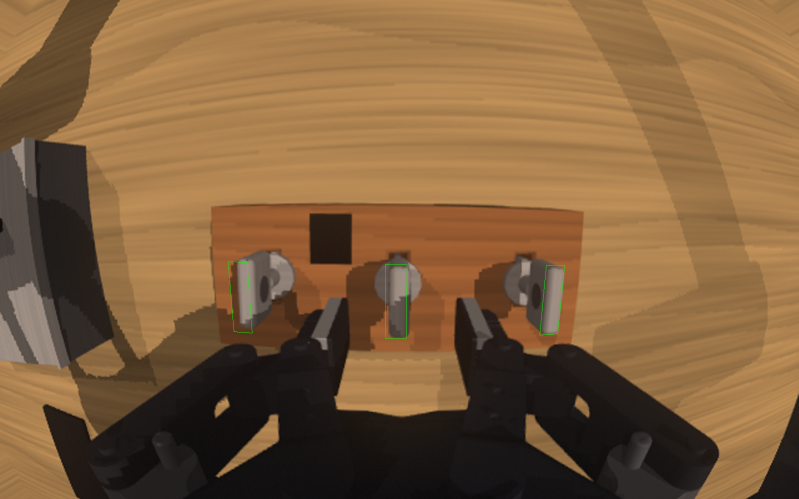

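View: all three keys are back in the block and match their predicted outlines. The middle key is at (398,300), centred between the fingers.

play_rows([
  {"dx":0,"dy":0,"dz":-25,"turn":-0.012,"fingers":0},
  {"dx":0,"dy":0,"dz":-22,"turn":0,"fingers":0},
  {"dx":0,"dy":0,"dz":-8,"turn":0,"fingers":0},
])

```text
clock: 14.85
position: [0.5399, 0.206, 0.0852]
ee_rot: [-0.051, 0.721, 0.69, -0.031]
contact_force: [-0.0, 0.1, 0.0]
width: 0.0425
```

```bash
python3 -c "from h import *;rep()"
```

```text
t 14.85 pos [539.9 206.   85.2] jaw 1.525 toolz [-0.115  0.031 -0.993] F [-0.   0.1  0. ] M [-0.02 -0.04 -0.02] w 42.5 q [ 0.21   0.455  1.65   0.06   1.144 -1.344]
```

play_rows([
  {"dx":0,"dy":0,"dz":-2,"turn":0.012,"fingers":1},
  {"dx":0,"dy":0,"dz":0,"turn":0,"fingers":1},
  {"dx":0,"dy":0,"dz":0,"turn":0,"fingers":1},
  {"dx":0,"dy":0,"dz":0,"turn":0,"fingers":1},
])

```text
clock: 15.18
position: [0.5379, 0.2053, 0.0816]
ee_rot: [-0.052, 0.718, 0.693, -0.034]
contact_force: [0.3, 0.6, -1.8]
width: 0.009
```

```bash
python3 -c "from h import *;rep()"
```

```text
t 15.18 pos [537.9 205.3  81.6] jaw 1.534 toolz [-0.121  0.029 -0.992] F [ 0.3  0.6 -1.8] M [-0.04 -0.08 -0.05] w 9.0 q [ 0.211  0.459  1.654  0.059  1.142 -1.352]
```

play_rows([
  {"dx":0,"dy":0,"dz":20,"turn":0,"fingers":1},
  {"dx":0,"dy":0,"dz":38,"turn":0,"fingers":1},
  {"dx":0,"dy":0,"dz":38,"turn":0,"fingers":1},
  {"dx":0,"dy":-20,"dz":28,"turn":0.009,"fingers":1},
  {"dx":0,"dy":-40,"dz":0,"turn":0.009,"fingers":1},
  {"dx":0,"dy":-41,"dz":0,"turn":0.009,"fingers":1},
  {"dx":0,"dy":-41,"dz":0,"turn":0.009,"fingers":1},
  {"dx":0,"dy":-41,"dz":0,"turn":0.009,"fingers":1},
  {"dx":0,"dy":-41,"dz":0,"turn":0.009,"fingers":1},
  {"dx":0,"dy":-41,"dz":0,"turn":0.009,"fingers":1},
  {"dx":0,"dy":-41,"dz":0,"turn":0.009,"fingers":1},
  {"dx":0,"dy":-41,"dz":0,"turn":0.009,"fingers":1},
  {"dx":0,"dy":-41,"dz":0,"turn":0.009,"fingers":1},
  {"dx":0,"dy":-41,"dz":0,"turn":0.009,"fingers":1},
  {"dx":0,"dy":-41,"dz":0,"turn":0.009,"fingers":1},
  {"dx":0,"dy":-10,"dz":0,"turn":0.009,"fingers":1},
])

```text
clock: 16.52
position: [0.5382, -0.2839, 0.2249]
ee_rot: [-0.038, 0.674, 0.738, -0.027]
contact_force: [0.5, -0.1, -1.6]
width: 0.0091
```

```bash
python3 -c "from h import *;rep()"
```

```text
t 16.52 pos [ 538.2 -283.9  224.9] jaw 1.66 toolz [-0.092  0.012 -0.996] F [ 0.5 -0.1 -1.6] M [-0.03 -0.09 -0.01] w 9.1 q [-0.576  0.383  1.391 -0.04   1.452 -2.231]
```

play_rows([
  {"dx":-8,"dy":12,"dz":-30,"turn":-0.005,"fingers":1},
  {"dx":-2,"dy":2,"dz":-28,"turn":0,"fingers":1},
  {"dx":0,"dy":0,"dz":-6,"turn":0,"fingers":1},
])

```text
clock: 16.77
position: [0.5299, -0.2771, 0.1637]
ee_rot: [-0.032, 0.679, 0.733, -0.026]
contact_force: [-0.7, 0.4, -2.2]
width: 0.009
```

```bash
python3 - <<'E'
from h import *
rep();s=get_state();w=get_image('wrist')
big=cv2.resize(w['pixels'],None,fx=4,fy=4,interpolation=cv2.INTER_CUBIC)
def dr(P,col): cv2.polylines(big,[np.int32(wproj(w,s,P)*4+2)],True,col,1)
dr(bx((.5300,-.2697),.083,.01575,.00375,.075),(255,0,0))
p=np.array(s['position']);dr(bx(p,.083,.014,.002,p[2]-.0266-.045),(0,255,0))
save('w6',big[480:1080,900:1660])
E
```

```text
t 16.77 pos [ 529.9 -277.1  163.7] jaw 1.646 toolz [-0.081  0.005 -0.997] F [-0.7  0.4 -2.2] M [ 0.04 -0.04 -0.02] w 9.0 q [-0.575  0.4    1.519 -0.041  1.293 -2.209]
```

View pics/w6.png

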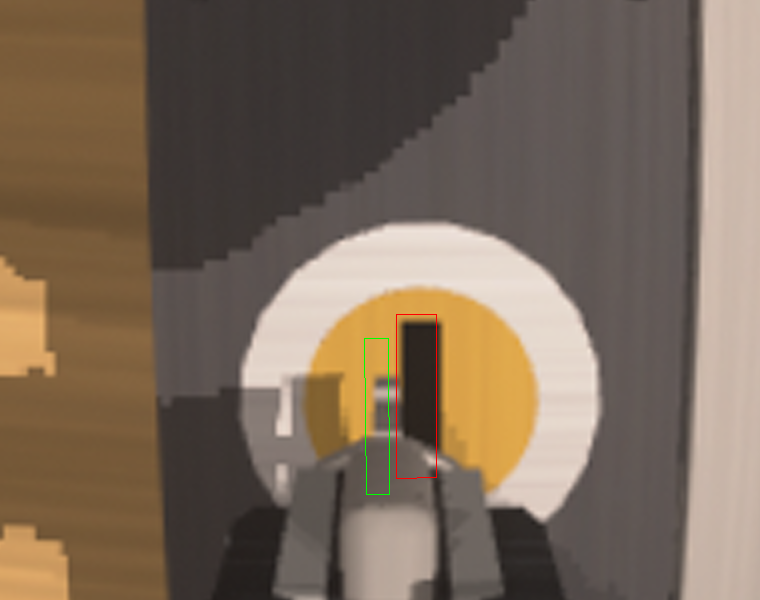

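The blade tip (columns 374–396) sits left of the keyhole (columns 403–440). It needs about +7 mm in y and −5 mm in x.

play_rows([
  {"dx":-5,"dy":6,"dz":-6,"turn":0.006,"fingers":1},
  {"dx":0,"dy":1,"dz":-3,"turn":0,"fingers":1},
])

```text
clock: 16.98
position: [0.5259, -0.2698, 0.1568]
ee_rot: [-0.031, 0.677, 0.735, -0.025]
contact_force: [-0.2, 0.8, -2.4]
width: 0.0095
```

```bash
python3 -c "from h import *;rep()"
```

```text
t 16.98 pos [ 525.9 -269.8  156.8] jaw 1.652 toolz [-0.08   0.005 -0.997] F [-0.2  0.8 -2.4] M [ 0.02 -0.01  0.02] w 9.5 q [-0.568  0.395  1.546 -0.041  1.27  -2.208]
```

play_rows([
  {"dx":-1,"dy":-0.5,"dz":-9,"turn":0,"fingers":1},
  {"dx":-0.5,"dy":0,"dz":-8,"turn":0,"fingers":1},
  {"dx":-0.5,"dy":0,"dz":-5,"turn":0,"fingers":1},
])

```text
clock: 17.23
position: [0.5269, -0.2711, 0.1383]
ee_rot: [-0.026, 0.676, 0.736, -0.025]
contact_force: [-1.7, -0.3, -0.9]
width: 0.0086
```

```bash
python3 -c "from h import *;rep()"
```

```text
t 17.23 pos [ 526.9 -271.1  138.3] jaw 1.655 toolz [-0.072 -0.001 -0.997] F [-1.7 -0.3 -0.9] M [-0.03  0.43 -0.04] w 8.6 q [-0.569  0.408  1.575 -0.042  1.219 -2.208]
```

play_rows([
  {"dx":0,"dy":0.5,"dz":-8,"turn":0,"fingers":1},
  {"dx":0,"dy":0,"dz":-8,"turn":0,"fingers":1},
])

```text
clock: 17.4
position: [0.5268, -0.271, 0.1224]
ee_rot: [-0.026, 0.676, 0.736, -0.025]
contact_force: [-0.5, 0.1, -1.9]
width: 0.009
```

```bash
python3 -c "from h import *;rep()"
```

```text
t 17.4 pos [ 526.8 -271.   122.4] jaw 1.655 toolz [-0.072 -0.003 -0.997] F [-0.5  0.1 -1.9] M [-0.02 -0.01  0.05] w 9.0 q [-0.568  0.421  1.597 -0.045  1.184 -2.205]
```

Going in freely; down to home (expected TCP z ≈ 101.6 mm).

play_rows([
  {"dx":0,"dy":0.5,"dz":-9,"turn":0,"fingers":1},
  {"dx":0,"dy":0,"dz":-7,"turn":0,"fingers":1},
  {"dx":0,"dy":0,"dz":-5,"turn":0,"fingers":1},
  {"dx":0,"dy":0,"dz":-4,"turn":0,"fingers":1},
])

```text
clock: 17.73
position: [0.5278, -0.2705, 0.1004]
ee_rot: [-0.025, 0.676, 0.736, -0.025]
contact_force: [-7.9, 6.3, 42.1]
width: 0.0092
```

```bash
python3 -c "from h import *;rep()"
```

```text
t 17.73 pos [ 527.8 -270.5  100.4] jaw 1.655 toolz [-0.071 -0.003 -0.998] F [-7.9  6.3 42.1] M [ 0.97  2.28 -0.09] w 9.2 q [-0.566  0.441  1.624 -0.045  1.134 -2.201]
```

play_rows([
  {"dx":0,"dy":0,"dz":0,"turn":-0.1,"fingers":1},
  {"dx":0,"dy":0,"dz":-1,"turn":-0.1,"fingers":1},
  {"dx":0,"dy":0,"dz":-1,"turn":-0.1,"fingers":1},
  {"dx":0,"dy":0,"dz":-1,"turn":-0.1,"fingers":1},
  {"dx":0,"dy":0,"dz":-1,"turn":-0.1,"fingers":1},
  {"dx":0,"dy":0,"dz":-1,"turn":-0.1,"fingers":1},
])

```text
clock: 18.23
position: [0.5284, -0.2686, 0.101]
ee_rot: [-0.031, 0.87, 0.492, -0.015]
contact_force: [-1.4, 1.5, 7.9]
width: 0.0086
```

```bash
python3 -c "from h import *;rep()"
```

```text
t 18.23 pos [ 528.4 -268.6  101. ] jaw 1.029 toolz [-0.057  0.039 -0.998] F [-1.4  1.5  7.9] M [0.35 0.48 0.14] w 8.6 q [-5.880e-01  4.440e-01  1.618e+00  1.000e-03  1.149e+00 -1.618e+00]
```

Moment is only 0.14 N·m past 0.6 rad, so this is the right key. Continue to the stop.

play_rows([
  {"dx":0,"dy":0,"dz":-1,"turn":-0.1,"fingers":1},
  {"dx":0,"dy":0,"dz":-1,"turn":-0.1,"fingers":1},
  {"dx":0,"dy":0,"dz":-1,"turn":-0.1,"fingers":1},
  {"dx":0,"dy":0,"dz":-1,"turn":-0.1,"fingers":1},
  {"dx":0,"dy":0,"dz":-1,"turn":-0.1,"fingers":1},
  {"dx":0,"dy":0,"dz":-1,"turn":-0.1,"fingers":1},
])

```text
clock: 18.73
position: [0.5295, -0.2677, 0.101]
ee_rot: [-0.034, 0.98, 0.198, -0.003]
contact_force: [-2.3, 0.8, 7.2]
width: 0.0094
```

```bash
python3 -c "from h import *;rep()"
```

```text
t 18.73 pos [ 529.5 -267.7  101. ] jaw 0.399 toolz [-0.02   0.065 -0.998] F [-2.3  0.8  7.2] M [0.32 0.38 0.41] w 9.4 q [-0.611  0.435  1.634  0.046  1.127 -1.031]
```

Moment is rising at 1.256 rad of key turn, so the stop is close. One more nudge, relax, then let go and lift.

play_rows([
  {"dx":0,"dy":0,"dz":-1,"turn":-0.06,"fingers":1},
  {"dx":0,"dy":0,"dz":-1,"turn":-0.04,"fingers":1},
])

```text
clock: 18.9
position: [0.5297, -0.2678, 0.1011]
ee_rot: [-0.033, 0.988, 0.149, -0.001]
contact_force: [-1.2, 1.7, 8.0]
width: 0.0092
```

```bash
python3 -c "from h import *;rep()"
```

```text
t 18.9 pos [ 529.7 -267.8  101.1] jaw 0.299 toolz [-0.013  0.066 -0.998] F [-1.2  1.7  8. ] M [0.36 0.35 1.71] w 9.2 q [-0.613  0.432  1.639  0.052  1.119 -0.936]
```

play_rows([
  {"dx":0,"dy":0,"dz":0,"turn":0.03,"fingers":1},
  {"dx":0,"dy":0,"dz":0,"turn":0,"fingers":0},
  {"dx":0,"dy":0,"dz":0,"turn":0,"fingers":0},
  {"dx":0,"dy":0,"dz":0,"turn":0,"fingers":0},
  {"dx":0,"dy":0,"dz":0,"turn":0,"fingers":0},
  {"dx":0,"dy":0,"dz":20,"turn":0,"fingers":0},
  {"dx":0,"dy":0,"dz":35,"turn":0,"fingers":0},
  {"dx":0,"dy":0,"dz":35,"turn":0,"fingers":0},
])

```text
clock: 19.57
position: [0.5266, -0.2651, 0.1841]
ee_rot: [-0.039, 0.986, 0.163, -0.007]
contact_force: [0.8, -0.4, 0.7]
width: 0.0424
```

```bash
python3 - <<'E'
from h import *
rep();s=get_state();w=get_image('wrist')
big=cv2.resize(w['pixels'],(800,500),interpolation=cv2.INTER_CUBIC)
def dr(P,col): cv2.polylines(big,[np.int32(wproj(w,s,P)*1.25)],True,col,1)
dr(bx((.5306,-.2692),.083-1.1,.018,.005,.125),(0,255,0))
dr(bx((.4914,-.145),.083,.006,.03,.11),(255,0,0))
save('w7',big)
E
```

```text
t 19.57 pos [ 526.6 -265.1  184.1] jaw 0.327 toolz [-0.027  0.075 -0.997] F [ 0.8 -0.4  0.7] M [-0.03 -0.    0.05] w 42.4 q [-0.612  0.365  1.522  0.047  1.32  -0.952]
```

View pics/w7.png

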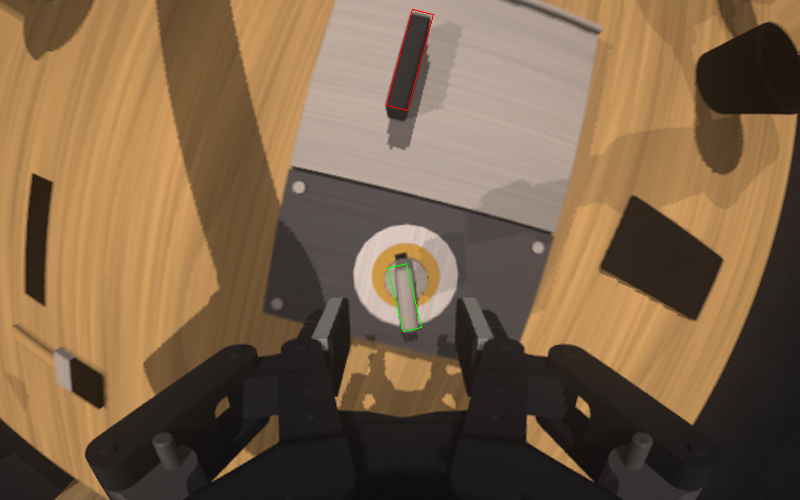

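The key stands in the lock, turned (bow at about (405,298), matching the predicted 1.1 rad outline), and has been let go. The bar is at (410,62) and matches its prediction. Next I straddle and grip the bar with the jaws along box x.

play_rows([
  {"dx":-10,"dy":35,"dz":0,"turn":-0.1,"fingers":0},
  {"dx":-10,"dy":35,"dz":0,"turn":-0.1,"fingers":0},
  {"dx":-10,"dy":30,"dz":-15,"turn":-0.044,"fingers":0},
  {"dx":-5,"dy":15,"dz":-15,"turn":0,"fingers":0},
  {"dx":0,"dy":0,"dz":-15,"turn":0,"fingers":0},
])

```text
clock: 20.03
position: [0.5005, -0.1542, 0.1541]
ee_rot: [-0.028, 0.999, 0.032, 0.012]
contact_force: [0.6, -0.5, 0.3]
width: 0.0428
```

```bash
python3 -c "from h import *;rep()"
```

```text
t 20.03 pos [ 500.5 -154.2  154.1] jaw 0.063 toolz [ 0.023  0.056 -0.998] F [ 0.6 -0.5  0.3] M [-0.07 -0.02 -0.02] w 42.8 q [-0.473  0.265  1.757  0.067  1.126 -0.566]
```

play_rows([
  {"dx":-9,"dy":8,"dz":-12,"turn":0.02,"fingers":0},
  {"dx":-1,"dy":1,"dz":-10,"turn":0,"fingers":0},
])

```text
clock: 20.2
position: [0.4897, -0.1433, 0.1309]
ee_rot: [-0.028, 0.999, 0.043, 0.013]
contact_force: [-0.2, -1.0, -1.0]
width: 0.0428
```

```bash
python3 -c "from h import *;rep()"
```

```text
t 20.2 pos [ 489.7 -143.3  130.9] jaw 0.085 toolz [ 0.023  0.056 -0.998] F [-0.2 -1.  -1. ] M [ 0.   -0.01  0.01] w 42.8 q [-0.464  0.269  1.818  0.069  1.061 -0.583]
```

play_rows([
  {"dx":1,"dy":0,"dz":-18,"turn":0,"fingers":0},
  {"dx":0,"dy":0,"dz":-14,"turn":0,"fingers":0},
  {"dx":0,"dy":0,"dz":-3,"turn":0,"fingers":0},
])

```text
clock: 20.45
position: [0.49, -0.1421, 0.0939]
ee_rot: [-0.028, 0.999, 0.042, 0.013]
contact_force: [0.1, -0.5, -0.1]
width: 0.0426
```

```bash
python3 -c "from h import *;rep()"
```

```text
t 20.45 pos [ 490.  -142.1   93.9] jaw 0.084 toolz [ 0.024  0.056 -0.998] F [ 0.1 -0.5 -0.1] M [-0.03  0.06  0.  ] w 42.6 q [-0.461  0.31   1.868  0.074  0.969 -0.588]
```

play_rows([
  {"dx":0,"dy":0,"dz":2,"turn":0,"fingers":1},
  {"dx":0,"dy":0,"dz":0,"turn":0,"fingers":1},
  {"dx":0,"dy":0,"dz":0,"turn":0,"fingers":1},
  {"dx":8,"dy":0.7,"dz":0,"turn":0,"fingers":1},
  {"dx":10,"dy":0.8,"dz":0,"turn":0,"fingers":1},
  {"dx":10,"dy":0.8,"dz":0,"turn":0,"fingers":1},
  {"dx":10,"dy":0.8,"dz":-1,"turn":0,"fingers":1},
  {"dx":10,"dy":0.8,"dz":-1,"turn":0,"fingers":1},
], squeeze=35)

```text
clock: 21.12
position: [0.5378, -0.1382, 0.0956]
ee_rot: [-0.028, 0.999, 0.042, 0.009]
contact_force: [-1.6, 0.6, 5.7]
width: 0.0118
```

```bash
python3 -c "from h import *;rep()"
```

```text
t 21.12 pos [ 537.8 -138.2   95.6] jaw 0.083 toolz [ 0.016  0.057 -0.998] F [-1.6  0.6  5.7] M [-0.04  0.91  0.03] w 11.8 q [-0.414  0.369  1.765  0.069  1.018 -0.534]
```

Sliding with only about 2 N of resistance. Continue to the stop.

play_rows([
  {"dx":8,"dy":0.6,"dz":0,"turn":0,"fingers":1},
  {"dx":7,"dy":0.6,"dz":0,"turn":0,"fingers":1},
  {"dx":4,"dy":0.3,"dz":0,"turn":0,"fingers":1},
  {"dx":4,"dy":0.3,"dz":0,"turn":0,"fingers":1},
  {"dx":3,"dy":0,"dz":0,"turn":0,"fingers":1},
])

```text
clock: 21.53
position: [0.5545, -0.1368, 0.0955]
ee_rot: [-0.028, 0.999, 0.045, -0.007]
contact_force: [-10.6, -1.3, 5.2]
width: 0.0117
```

```bash
python3 -c "from h import *;rep()"
```

```text
t 21.53 pos [ 554.5 -136.8   95.5] jaw 0.09 toolz [-0.017  0.055 -0.998] F [-10.6  -1.3   5.2] M [-0.16  0.95 -0.14] w 11.7 q [-0.391  0.403  1.705  0.051  1.071 -0.506]
```

play_rows([
  {"dx":5,"dy":0.4,"dz":0,"turn":0,"fingers":1},
  {"dx":5,"dy":0.4,"dz":0,"turn":0,"fingers":1},
])

```text
clock: 21.7
position: [0.5545, -0.1367, 0.0955]
ee_rot: [-0.028, 0.998, 0.046, -0.019]
contact_force: [-17.1, -3.4, 8.1]
width: 0.0112
```

```bash
python3 -c "from h import *;rep()"
```

```text
t 21.7 pos [ 554.5 -136.7   95.5] jaw 0.093 toolz [-0.04   0.054 -0.998] F [-17.1  -3.4   8.1] M [-0.5   1.57 -0.05] w 11.2 q [-0.385  0.413  1.688  0.039  1.098 -0.496]
```

play_rows([
  {"dx":0,"dy":0,"dz":0,"turn":0,"fingers":0},
  {"dx":0,"dy":0,"dz":0,"turn":0,"fingers":0},
  {"dx":0,"dy":0,"dz":0,"turn":0,"fingers":0},
  {"dx":0,"dy":0,"dz":0,"turn":0,"fingers":0},
  {"dx":0,"dy":0,"dz":15,"turn":0,"fingers":0},
  {"dx":0,"dy":0,"dz":30,"turn":0,"fingers":0},
  {"dx":0,"dy":0,"dz":35,"turn":0,"fingers":0},
  {"dx":0,"dy":0,"dz":35,"turn":0,"fingers":0},
  {"dx":-20,"dy":25,"dz":20,"turn":0,"fingers":0},
  {"dx":-20,"dy":30,"dz":0,"turn":0,"fingers":0},
  {"dx":-20,"dy":30,"dz":0,"turn":0,"fingers":0},
  {"dx":-20,"dy":30,"dz":0,"turn":0,"fingers":0},
  {"dx":-10,"dy":30,"dz":0,"turn":0,"fingers":0},
  {"dx":0,"dy":0,"dz":0,"turn":0,"fingers":0},
])

```text
clock: 22.87
position: [0.4785, 0.0128, 0.2404]
ee_rot: [-0.028, 0.999, 0.043, -0.001]
contact_force: [0.7, -0.4, 0.5]
width: 0.0427
```

```bash
python3 - <<'E'
from h import *
rep();t=get_image('top');im=t['pixels']
big=cv2.resize(im,None,fx=4,fy=4,interpolation=cv2.INTER_CUBIC)
def dr(P,col): cv2.polylines(big,[np.int32(proj(t,P)*4+2)],True,col,1)
dr(bx((.5294,-.2697),.083-1.1,.018,.005,.125),(0,255,0))
dr(bx((.4914+.0648,-.145+.0054),.083,.006,.03,.11),(255,0,0))
save('fin',np.hstack([cv2.resize(im,(480,300)),cv2.resize(big[700:1300,1360:2000],(320,300))]))
E
```

```text
t 22.87 pos [478.5  12.8 240.4] jaw 0.086 toolz [-0.004  0.056 -0.998] F [ 0.7 -0.4  0.5] M [-0.02  0.05 -0.01] w 42.7 q [-0.159  0.133  1.7    0.056  1.321 -0.26 ]
```

View pics/fin.png

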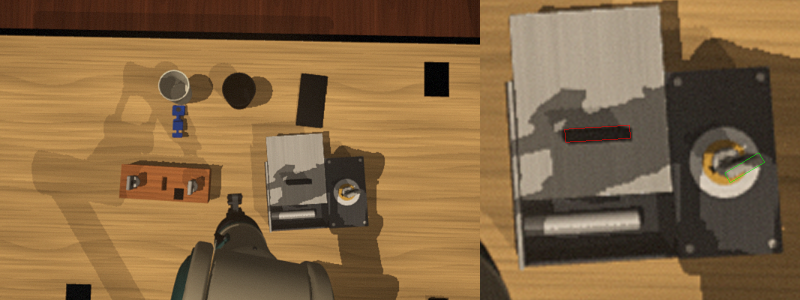

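```bash
python3 -c "
from rig import *
print(sign_off())"
```

```text
the job is handed in; nothing more can be done
None
```

The lock box is open: the middle key opened it, and it is still in the lock, turned to its stop. I handed the job in at about 23 s of the 72 s allowed, and no verdict is reported.

- **Wrong key:** I tried the key nearest the box first. It stopped hard at about 0.5 rad of key turn (play included), with 1.7 to 2.7 N·m on it. I turned it back, put it back in its slot, and a picture showed it seated there. My first try at putting it back hit the block's edge with about 59 N at the wrist. I backed off, shifted a few millimetres, and it went in.
- **Right key:** It went fully home and turned about 1.26 rad at low torque, then met a firm stop at 1.7 N·m.
- **Hatch:** I gripped the bar and slid it open until it stopped at about 64 mm with 17 N of resistance, then let go and moved the arm away.

The last top picture shows the hatch open at its predicted stop and the turned key in the lock. The pot, cup and phone are where they were, and nothing touches the gripper.

- **Last check not exact:** In that picture the bow does not quite match the outline I predicted for it. The close wrist picture taken right after I let the key go did match.
- **Blue key:** The blue look-alike appeared upright in the first pictures and was lying flat by the first wrist picture at about 2.7 s, before the arm came near it. I never touched it on purpose, but I can't say why it fell.
- **Arm drift:** The tool crept slowly in tilt and position while rows were playing. I corrected for it along the way, partly with a half turn of the gripper.

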